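# Index the bending jig's swing arm one hole

## Task

Reset the bending jig for the next bend: hook a fingertip under the yellow pull ring (do not pinch it) and gently lift the spring pin out of its hole, swing the arm one hole towards the orange flag, no farther and not the other way, and let the pin drop fully home in that hole. Then take the finger out of the ring and leave the arm standing there, clear of everything. Pick nothing up, and leave the tools, tins and steel around the jig where they lie.

Things in the scene. Friction and masses are not known exactly. Their poses are not given: they have to be found in the camera images.
- jig: Bending jig bolted to the bench: blue base plate 325 x 330 x 12 mm, dark round die (60 mm diameter, top 70 mm high) on the pivot. Right of the die (seen from the robot) a steel quadrant, top 32 mm above the bench, with five square 13 mm holes. Origin: on the pivot axis, at bench height. z up; -x points from the pivot to the middle hole, roughly to the robot's right; +y points roughly towards the robot.
- swing (a joint): Angle (rad) of the grey swing arm about the pivot: 0 in the middle hole, where it starts; +0.262 in the next hole towards the robot (jig's +y side), -0.262 in the next one away; stops at +-0.62. Friction 0.2 N m; stays where left; locked while the pin is in a hole. Flat bar 34 mm wide, top 48 mm above the bench; boss round the pin to 61 mm; a roller 66 mm from the pivot to 78 mm.
- plunger (a joint): Height (m) of the spring index pin: 0 fully home in a hole, 0.012 when its round tip (10 mm diameter) rides on top of the quadrant between holes, 0.034 at the upper stop. Spring and weight drive it down with 5 N at home, 9 N at the stop. Let go between two holes it rides on the quadrant and drops by itself when the arm is pushed over a hole.
- ring_top (a point): Middle of the underside of the ring's top bar, 126 mm above the bench with the pin home; rises and swings with the pin, 180 mm from the pivot. x points along the arm from the pin to the pivot, y along the top bar, z up. A finger put through the ring along the arm from either side, tilted about 45 degrees, lifts it by this bar and swings the arm by the ring's sides.
- hole_near (a point): Mouth of the next hole on the jig's +y side (towards the robot), on top of the quadrant. The holes lie on a circle of radius 180 mm about the pivot, 15 degrees (47 mm) apart.
- hole_far (a point): Mouth of the next hole on the jig's -y side (away from the robot), on top of the quadrant.
- flag_orange: Fixed orange flag (36 mm wide, 62 mm high above its foot) standing on the base plate at one end of the quadrant: it shows which way the arm has to go. Origin at its foot.
- flag_white: Fixed white flag of the same shape at the other end of the quadrant. Origin at its foot.
- hammer_mid (a point): Loose hammer with a wooden handle, 260 mm long, lying; its middle. To be left alone.
- brush_mid (a point): Loose brush with a wooden handle, 200 mm long, lying; its middle. To be left alone.
- wax_tin_mid (a point): Loose brass-coloured tin, 72 mm diameter, 55 mm high; its middle. To be left alone.
- oil_mid (a point): Loose amber bottle, 60 mm diameter, 150 mm high; its middle. To be left alone.
- wrench_mid (a point): Loose steel wrench, 180 mm long, 8 mm thick, lying; its middle. To be left alone.
- punch_mid (a point): Loose steel punch, 140 mm long, 16 mm thick, lying; near its middle. To be left alone.
- flat_bar_mid (a point): Loose steel flat bar 150 x 22 x 8 mm lying on the jig's base plate behind the die; its middle. To be left alone.
- ring: The yellow pull ring fixed on top of the pin: an upright loop of 8 mm round bar, its plane square to the arm, so that its opening faces along the arm. Opening 60 mm wide (36 mm straight at the top, rounded corners) and 52 mm high. Origin: middle of its lower bar, 56 mm below ring_top, on the pin's axis; same axes as ring_top.

How it is judged (in metres and radians):
On the way, in this order (a step that is already met when the one before it is completed fails the run):
1. the fingers lift the ring until the pin is clear of the middle hole (value of joint plunger above 0.0125 m and value of joint swing between -0.1 and 0.1 rad and contact force between the fingers and ring above 1 N), for 0.05 s.
2. the pin drops fully home in the next hole towards the orange flag (((y of flag_orange in the frame of jig above 0 m and value of joint swing between 0.2368 and 0.2868 rad) or (y of flag_orange in the frame of jig below 0 m and value of joint swing between -0.2868 and -0.2368 rad)) and value of joint plunger below 0.003 m), for 0.2 s.
At the end, for the whole second after the job is handed in: The arm is at rest within 0.025 rad of the next hole on the orange flag's side, the pin is home (within 3 mm), and no loose thing has moved 25 mm or more (all of step 2 and distance of each of hammer_mid, brush_mid, wax_tin_mid, oil_mid, wrench_mid, punch_mid, flat_bar_mid from where it was at the start of the episode below 0.025 m and velocity of joint swing between -0.05 and 0.05 rad/s and velocity of joint plunger between -0.01 and 0.01 m/s); the robot touches nothing.
It fails at once if the ring is pinched or wrenched: more than 35 N between fingers and ring (contact force between the fingers and ring above 35 N).
It fails at once if the arm swings half a hole the wrong way ((y of flag_orange in the frame of jig above 0 m and value of joint swing below -0.13 rad) or (y of flag_orange in the frame of jig below 0 m and value of joint swing above 0.13 rad)).
It fails at once if the arm swings half a hole past the next hole (value of joint swing above 0.4 rad or value of joint swing below -0.4 rad).
It fails at once if a loose thing is lifted or moved 25 mm or more (not (distance of each of hammer_mid, brush_mid, wax_tin_mid, oil_mid, wrench_mid, punch_mid, flat_bar_mid from where it was at the start of the episode below 0.025 m)).
It also fails if it takes over 45 s, if anything falls off the work surface, if the arm or the gripper's body presses on something with over 40 N, if the wrist force passes 120 N, or if a joint passes its speed limit or range.

## Robot

A 6-joint arm with a two-finger parallel gripper is mounted at the origin on the work surface. World frame = base frame: x ahead of the robot, y to its left, z up, the work surface at z = 0. Lengths are in m, angles in degrees, forces in N, time in s.
With the tool pointing down it reaches from about 0.225 to 0.875 m from the base axis. Payload 3.4 kg.
Tool frame: the origin (TCP) lies midway between the tips of the shut fingers; the grasp point (between the pads) lies 19 mm behind it; z points along the fingers, y is the line along which they close (so a half turn about z gives the same grasp; the last joint's range is limited). The gripper opens to 85 mm and grips with 20 to 120 N. Pads are 22 mm wide; open, the fingers measure 114 mm over their backs; the gripper's body (76 mm by 85 mm) begins 54 mm behind the grasp point. The pads swing forward as they close: fully open they stand 13 mm farther back than shut.
Start: joints at [70.073, 15.808, 86.224, -0, 77.962, -6.933], TCP at [0.129, 0.56, 0.231] pointing down, gripper open.
Joint ranges: [-165.64, 165.64], [-43.16, 119.46], [12.63, 154.43], [-67.54, 247.53], [6.08, 155.33], [-154.97, 154.97]. Speed limits (degrees/s): [147.25, 147.25, 180, 180, 180, 180].

## Interface

Orientations are given as [roll, pitch, yaw] about the fixed x, y, z axes, in that order (R = Rz(yaw) Ry(pitch) Rx(roll)).
In Python, from rig import movep, move_l, set_joints, gripper_open, close_gripper, sleep, solve_ik, grab_frame, calibration, IKError, close_job, recognise, trace, read_t, read_joints, read_joint_velocities, read_joint_torque, read_ee_pos, read_ee_rot, read_wrist_force, read_moment, read_grip_width, read_grip_force gives the robot as it stands. The module is installed in compiled form; this text tells all that it offers. Calls block until the motion is done:
- movep(position, orientation): joint-space move of the TCP to a pose.
- move_l(position, rotation=None, feed=0.15): straight line of the TCP; rotation=None keeps the orientation; feed is the mean speed in m/s.
- set_joints(angles): joint-space move.
- gripper_open() and close_gripper(): open the fingers fully, or close them until they stop; the grip force is fixed at half the most.
- sleep(seconds).
- solve_ik(position, orientation): joint angles nearest the present ones, or None.
- grab_frame(name): name is "scene" or "side" or "wrist"; returns (picture, depth): 420x560x3 uint8, red, green, blue; 420x560 float32, m along the optical axis (not along the pixel's ray), 0 where there is no reading.
- calibration(name): a dict with "fx", "fy", "cx", "cy" (pixels), "rvec" (rotation vector, rad) and "tvec" (3), from world to camera coordinates, as OpenCV has them. Camera axes: x right, y down, z forward; pixel columns grow to the right and rows downward; lengths in m; the calibration is good to about 2 mm. A picture is of the moment at which its call begins: read the wrist's pose just before it. calibration takes no time and is no camera call; for the wrist camera it gives the pose at the moment of the call.
A pose or a line that the arm cannot do raises IKError and nothing moves.
- close_job(): hands the job in; it is judged then, once.
Trained networks look in the newest picture that a camera, given by its name, has taken for a name from the list of things; names that differ only in an ending like _2 or _b are one class to them, and where a whole thing is asked for, a point or a joint stands for the part that bears it (a point fixed in the world has none). Each returns a list of dicts, best first, with "score" (0 to 1); they miss things now and then, are a little off and sometimes report something else, mostly with a low value. They report only what shows in the picture. A call takes as long as a camera call.
- recognise(camera, name): "rect" ([left, top, right, bottom] in pixels, round what is visible of it).
- trace(camera, name): "region" (420x560 bool, what is visible of it) and "rect" ([left, top, right, bottom] in pixels, round what is visible of it).
Readings, each from a call of its own:
- read_t(): time.
- read_joints(): joint angles.
- read_joint_velocities(): joint speeds.
- read_joint_torque(): joint torques, N m.
- read_ee_pos(): TCP position.
- read_ee_rot(): TCP orientation.
- read_wrist_force(): force on the tool from outside, world axes, zero at the start.
- read_moment(): the same for the moment, N m.
- read_grip_width(): finger opening in m.
- read_grip_force(): force on a finger pad.
Only numpy, scipy, OpenCV 4.12 (cv2) and the standard library are available. Lean on these libraries where they do the work, as an engineer would, in place of code of your own. Each camera call takes 0.05 s, during which the arm holds its last target. There are 200 camera calls.

## Working session

There is one attempt and no reset: what is moved stays moved. The work goes in short steps, each a Python script; the robot and the scene stay as the last script left them, time stands still between calls to the robot, and variables do not carry over. Pictures are saved under pics/ and viewed, at most 10 in all, crops included, and the job is handed in when it is done.

```bash
ls; mkdir -p pics; cat > h.py <<'E'
import numpy as np, cv2
from rig import *
def world(name, depth, mask):
    c=calibration(name); v,u=np.nonzero(mask&(depth>0)); z=depth[v,u]
    P=np.c_[(u-c["cx"])/c["fx"]*z,(v-c["cy"])/c["fy"]*z,z]
    R=cv2.Rodrigues(np.array(c["rvec"],float))[0]
    return (P-np.array(c["tvec"]).ravel())@R
E
python3 - <<'E'
from h import *
for n in ("scene","side"):
    im,d=grab_frame(n); cv2.imwrite(f"pics/{n}0.png",im[:,:,::-1]); np.save(f"pics/{n}0.npy",d)
    for t in ("ring","flag_orange","flag_white","jig","swing","oil_mid","wax_tin_mid","hammer_mid","brush_mid"):
        r=trace(n,t)
        for x in r[:1]:
            P=world(n,d,x["region"]); print(n,t,round(x["score"],2),x["rect"],len(P),np.median(P,0).round(3),P.min(0).round(3),P.max(0).round(3)) if len(P) else 0
print(read_t())
E
```

```text
pics
scene ring 0.48 [258.9, 210.8, 271.6, 227.6] 56 [ 0.536 -0.008  0.125] [ 0.46  -0.015  0.01 ] [0.56  0.065 0.134]
scene flag_orange 0.64 [313.6, 227.1, 323.5, 242.0] 130 [0.681 0.057 0.059] [0.663 0.048 0.011] [0.697 0.078 0.078]
scene flag_white 0.63 [239.8, 191.3, 251.6, 209.9] 120 [0.405 0.062 0.058] [0.379 0.052 0.006] [0.423 0.084 0.08 ]
scene jig 0.59 [223.9, 167.6, 356.1, 269.6] 7356 [0.56  0.098 0.013] [ 0.371 -0.05  -0.009] [0.71  0.278 0.134]
scene swing 0.66 [256.7, 191.0, 311.9, 242.9] 735 [0.548 0.063 0.049] [ 0.46  -0.037  0.006] [0.587 0.201 0.134]
scene oil_mid 0.58 [343.8, 138.1, 362.0, 179.5] 518 [0.646 0.371 0.077] [ 0.611  0.354 -0.002] [0.67  0.403 0.152]
scene wax_tin_mid 0.7 [216.8, 333.2, 245.7, 364.6] 739 [ 0.663 -0.383  0.052] [ 0.612 -0.413 -0.005] [ 0.693 -0.326  0.061]
scene hammer_mid 0.84 [280.6, 120.7, 349.0, 150.0] 507 [0.453 0.503 0.02 ] [ 0.271  0.461 -0.006] [0.549 0.557 0.031]
scene brush_mid 0.86 [114.8, 293.5, 156.2, 363.0] 845 [ 0.387 -0.44   0.016] [ 0.343 -0.554 -0.006] [ 0.416 -0.35   0.025]
side ring 0.71 [265.2, 201.5, 289.8, 227.4] 2
[... 193 characters left out ...]
ag_white 0.7 [208.7, 223.6, 223.7, 244.8] 163 [0.402 0.059 0.058] [0.385 0.05  0.014] [0.418 0.075 0.076]
side swing 0.76 [236.2, 200.9, 291.4, 242.1] 794 [0.534 0.027 0.049] [ 0.501 -0.037  0.009] [0.649 0.19  0.133]
side oil_mid 0.72 [238.9, 137.3, 261.6, 182.0] 679 [0.631 0.369 0.07 ] [ 0.607  0.351 -0.003] [0.763 0.657 0.152]
side wax_tin_mid 0.64 [381.2, 288.6, 419.3, 328.5] 1149 [ 0.643 -0.394  0.046] [ 0.619 -0.416 -0.003] [ 0.696 -0.338  0.058]
side hammer_mid 0.64 [139.6, 159.3, 218.7, 187.5] 594 [0.431 0.5   0.018] [ 0.288  0.459 -0.002] [0.547 0.576 0.029]
side brush_mid 0.81 [264.9, 352.5, 343.8, 420.0] 1536 [ 0.379 -0.44   0.017] [ 0.343 -0.543 -0.002] [ 0.41  -0.346  0.023]
1.0
```

```bash
python3 - <<'E'
from h import *
a=cv2.imread("pics/scene0.png")[150:290,190:400]; b=cv2.imread("pics/side0.png")[160:300,180:390]
cv2.imwrite("pics/crop1.png",np.vstack([cv2.resize(x,None,fx=2.1,fy=2.1,interpolation=cv2.INTER_CUBIC) for x in (a,b)]))
for n in("scene","side"):
    im=cv2.imread(f"pics/{n}0.png"); d=np.load(f"pics/{n}0.npy")
    P=world(n,d,d>0)
    hsv=cv2.cvtColor(im,cv2.COLOR_BGR2HSV)[d>0]
    near=(abs(P[:,0]-.54)<.2)&(abs(P[:,1]-.08)<.2)
    y=near&(abs(hsv[:,0].astype(int)-27)<6)&(hsv[:,1]>120)&(P[:,2]>.06)&(P[:,2]<.15)
    r=P[y]; print(n,"ring",len(r),r.min(0).round(3),r.max(0).round(3))
    t=r[r[:,2]>.124]; print(" top",t.mean(0).round(4),len(t), cv2.fitLine(t[:,:2].astype(np.float32),2,0,.01,.01).ravel().round(3))
    die=P[near&(abs(P[:,2]-.07)<.004)&(P[:,1]>.1)&(hsv[:,1]<90)]; print(" die",len(die),cv2.minEnclosingCircle(die[:,:2].astype(np.float32)), die.mean(0).round(3))
E
```

```text
scene ring 16 [ 0.529 -0.007  0.07 ] [0.568 0.002 0.134]
 top [ 0.5476 -0.0035  0.1307] 8 [ 0.995 -0.099  0.548 -0.004]
 die 31 ((0.5507663488388062, 0.14581304788589478), 0.04570924863219261) [0.545 0.153 0.069]
side ring 54 [ 0.513 -0.016  0.069] [0.568 0.001 0.133]
 top [ 0.5341 -0.0084  0.1315] 24 [ 0.999  0.045  0.534 -0.008]
 die 24 ((0.5371494293212891, 0.14077478647232056), 0.040050193667411804) [0.54  0.156 0.069]
```

View pics/crop1.png

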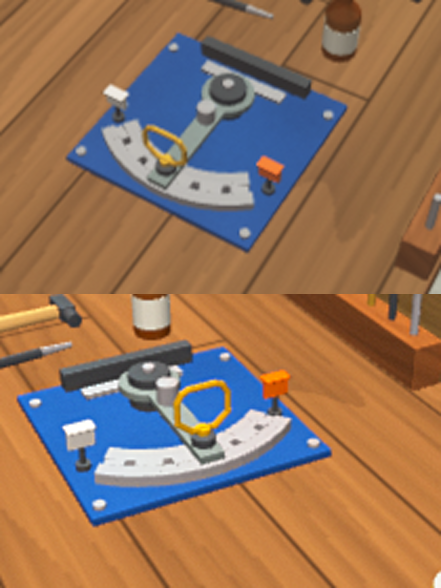

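View pics/scene0.png

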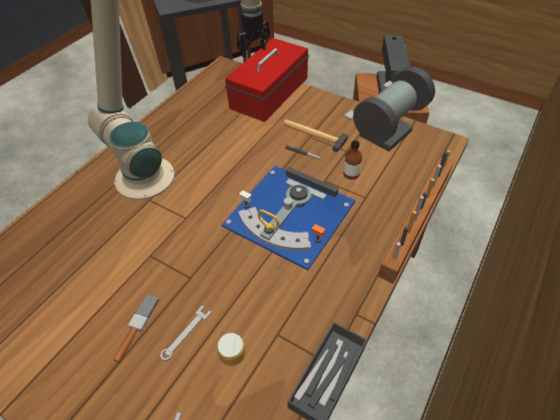

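```bash
cat >> h.py <<'E'
from scipy.spatial.transform import Rotation as Rn
def tool(inward, sgn=1, tilt=45):
    """tool z: horizontal unit vector 'inward' tilted down; tool y horizontal, square to the arm"""
    i=np.array([inward[0],inward[1],0.]); i/=np.linalg.norm(i); t=np.radians(tilt)
    z=i*np.cos(t)+np.array([0,0,-np.sin(t)]); y=sgn*np.cross([0,0,1.],i); x=np.cross(y,z)
    return Rn.from_matrix(np.c_[x,y,z]).as_euler("xyz",degrees=True).tolist()
E
python3 - <<'E'
from h import *
f=lambda a: None if a is None else np.round(a,1)
for s in (1,-1):
  for tilt in (45,50,40):
    o=tool((0.014,1),s,tilt); print(s,tilt,np.round(o,1),[f(solve_ik(p,o)) for p in ([.54,-.08,.20],[.54,.005,.088],[.60,.005,.12])])
for yaw in (-90,0,90,180,): print(yaw, f(solve_ik([.54,.0,.36],[180,0,yaw])))
print(read_ee_rot(), {k:np.round(v,3) for k,v in calibration("wrist").items()})
E
```

```text
1 45 [-180.    45.   -90.8] [array([-38.5,  26.5,  90.2,  34.1,  94. , 135.2]), array([-31.9,  30.8, 102.3,  38.3,  77.5, 129.8]), array([-29.1,  32.1,  93.1,  38.9,  82.3, 136.5])]
1 50 [-180.    40.   -90.8] [array([-36.8,  24.5,  90.2,  31.4,  91.3, 137.4]), array([-30. ,  28.6, 102.4,  35.6,  74.5, 133.1]), array([-27.3,  30.2,  93.1,  35.8,  79.5, 139.5])]
1 40 [-180.    50.   -90.8] [array([-40. ,  28.6,  90.1,  36.7,  96.6, 133.2]), array([-33.7,  33.2, 102.1,  40.7,  80.6, 126.8]), array([-30.8,  34.2,  93.1,  41.8,  85.1, 133.8])]
-1 45 [180.  -45.   89.2] [array([-38.5,  26.5,  90.2,  34.1,  94. , -44.8]), array([-31.9,  30.8, 102.3,  38.3,  77.5, -50.2]), array([-29.1,  32.1,  93.1,  38.9,  82.3, -43.5])]
-1 50 [180.  -40.   89.2] [array([-36.8,  24.5,  90.2,  31.4,  91.3, -42.6]), array([-30. ,  28.6, 102.4,  35.6,  74.5, -46.9]), array([-27.3,  30.2,  93.1,  35.8,  79.5, -40.5])]
-1 40 [180.  -50.   89.2] [array([-40. ,  28.6,  90.1,  36.7,  96.6, -46.8]), array([-33.7,  33.2, 102.1,  40.7,  80.6, -53.2]), array([-30.8,  34.2,  93.1,  41.8,  85.1, -46.2])]
-90 None
0 [-7.4 10.2 76.  -0.  93.8 82.6]
90 [-7.4 10.2 76.   0.  93.8 -7.4]
180 [ -7.4  10.2  76.    0.   93.8 -97.4]
[1.79988826e+02 1.89973865e-03 1.67004208e+02] {'fx': np.float64(295.918), 'fy': np.float64(295.918), 'cx': np.float64(276.694), 'cy': np.float64(207.79), 'rvec': array([-2.286, -1.821, -0.244]), 'tvec': array([-0.574, -0.035,  0.378])}
```

```bash
python3 - <<'E'
from h import *
movep([.54,.04,.36],[180,0,90]); close_gripper()
n="wrist"; im,d=grab_frame(n); cv2.imwrite("pics/w1.png",im[:,:,::-1])
c=calibration(n); R=cv2.Rodrigues(np.array(c["rvec"],float))[0]; print("cam",(-R.T@np.array(c["tvec"]).ravel()).round(3),R[2].round(2),read_t())
P=np.full(d.shape+(3,),np.nan); P[d>0]=world(n,d,d>0); np.savez("pics/w1.npz",im=im,P=P)
for t in ("ring","flag_orange","flag_white","swing"):
    for x in trace(n,t)[:1]:
        m=x["region"]&(d>0);Q=P[m]; print(t,round(x["score"],2),np.round(x["rect"]),len(Q),np.median(Q,0).round(3),Q.min(0).round(3),Q.max(0).round(3))
        if t=="ring":
            q=Q[Q[:,2]>.118]; print(" top",len(q),q.mean(0).round(4),q.min(0).round(3),q.max(0).round(3),cv2.fitLine(q[:,:2].astype(np.float32),2,0,.01,.01).ravel().round(3))
z=P[...,2]; hs=cv2.cvtColor(im,cv2.COLOR_RGB2HSV)
m=(abs(z-.070)<.004)&(P[...,1]>.1)&(P[...,1]<.24)&(abs(P[...,0]-.54)<.08); q=P[m]; print("die",len(q),q.mean(0),q.min(0),q.max(0))
m=(abs(z-.032)<.003)&(P[...,1]<.1)&(abs(P[...,0]-.54)<.15)&(hs[...,1]<60); q=P[m]
# circle fit on quadrant outer rim
x,y=q[:,0],q[:,1]; print("quad",len(q),q.min(0),q.max(0))
E
```

```text
cam [0.541 0.106 0.502] [-0.   -0.27 -0.96] 4.2167
ring 0.74 [249.  46. 310. 219.] 4299 [0.542 0.092 0.048] [ 0.494 -0.049 -0.002] [0.588 0.216 0.135]
 top 316 [ 0.54   -0.0043  0.13  ] [ 0.504 -0.009  0.118] [ 0.576 -0.001  0.135] [ 1.    -0.017  0.54  -0.004]
flag_orange 0.93 [359. 150. 387. 165.] 386 [0.676 0.061 0.073] [0.661 0.05  0.01 ] [0.697 0.071 0.075]
flag_white 0.93 [170. 146. 198. 166.] 397 [0.406 0.066 0.073] [0.386 0.054 0.011] [0.422 0.075 0.076]
swing 0.77 [249.  45. 311. 218.] 4253 [0.542 0.091 0.048] [ 0.497 -0.04   0.009] [0.589 0.222 0.135]
die 143 [0.54324568 0.17444992 0.06906926] [0.53502561 0.16593448 0.06647758] [0.55129953 0.18316106 0.07140814]
quad 4347 [ 0.40513006 -0.02902643  0.02900486] [0.67788465 0.06421644 0.03378698]
```

View pics/w1.png

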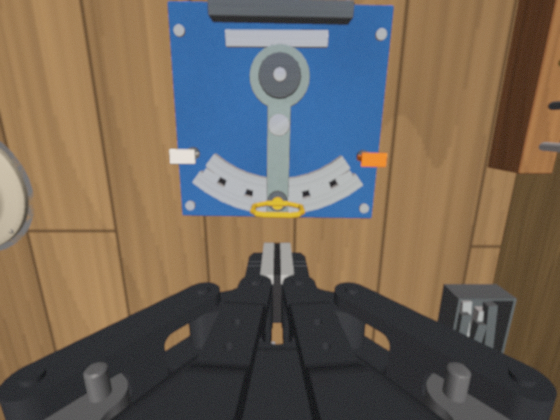

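```bash
cat >> h.py <<'E'
PV=np.array([.543,.1745]); T0=np.array([.540,-.0045]); TILT=40
A0=np.arctan2(*(T0-PV)[::-1])
def pose(sw, z, past=.014):
    """TCP pose: finger through ring at swing angle sw (rad, jig sign: negative = away = ccw in world), axis at height z in ring plane"""
    a=A0-sw; out=np.array([np.cos(a),np.sin(a)]); u=-out
    p=PV+.18*out+u*past
    return [*p, z-past*np.tan(np.radians(TILT))], tool(u,-1,TILT)
E
python3 - <<'E'
from h import *
F=lambda: (round(read_t(),2),np.round(read_wrist_force(),2))
p,o=pose(0,.100); p1,_=pose(0,.100,-.08); print(p,o,p1)
movep([p1[0],p1[1]-.01,.28],o); move_l(p1,feed=.15); print(F())
move_l(p,feed=.07); print(F(), np.round(read_ee_pos(),4))
for n in("wrist","side","scene"):
    im,d=grab_frame(n); cv2.imwrite(f"pics/{n}2.png",im[:,:,::-1])
b=cv2.imread("pics/side2.png")[150:260,200:360]; a=cv2.imread("pics/scene2.png")[150:260,200:360]
cv2.imwrite("pics/c2.png",np.vstack([cv2.resize(x,None,fx=2.7,fy=2.7,interpolation=cv2.INTER_CUBIC) for x in (a,b)]))
E
```

```text
[np.float64(0.5402182677480799), np.float64(0.008523308968763238), np.float64(0.08825260516351809)] [-179.99999999999997, -50.00000000000001, 89.03982543333366] [np.float64(0.5386430699668721), np.float64(-0.08546349197663589), np.float64(0.1671279704941824)]
(6.12, array([-0.02,  0.76,  0.81]))
(8.02, array([ 0.07,  0.25, -0.24])) [0.5404 0.0082 0.0884]
```

View pics/c2.png

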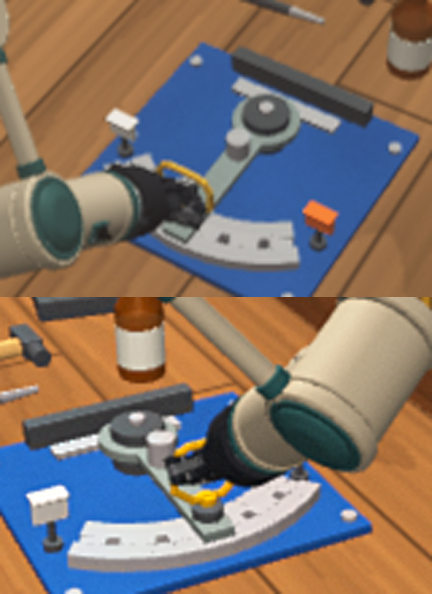

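View pics/wrist2.png

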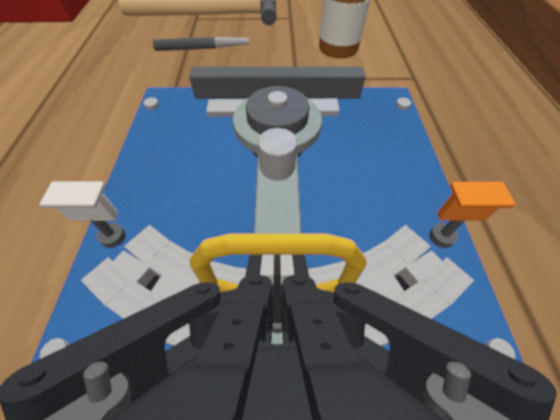

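```bash
python3 - <<'E'
from h import *
for dz in (.008,.012,.016,.020,.026,.032):
    p,o=pose(0,.100+dz); move_l(p,feed=.03)
    f=read_wrist_force(); print(dz,round(read_t(),2),np.round(f,2),np.round(read_ee_pos(),4))
    if np.linalg.norm(f)>22: break
im,d=grab_frame("wrist"); cv2.imwrite("pics/w3.png",im[:,:,::-1])
for x in trace("wrist","ring")[:1]:
    Q=world("wrist",d,x["region"]); q=Q[Q[:,2]>.1]; print(len(q),q.mean(0).round(4),np.percentile(q[:,2],[5,50,95,100]).round(4))
E
```

```text
0.008 8.58 [-0.19  0.13 -0.11] [0.5403 0.0084 0.0965]
0.012 8.87 [-0.31 -0.6  -2.37] [0.5401 0.0082 0.0999]
0.016 9.15 [ 0.76 -2.   -5.04] [0.5401 0.0082 0.1038]
0.02 9.43 [-0.23 -1.02 -5.95] [0.5402 0.0082 0.1082]
0.026 9.78 [-0.13 -3.12 -6.44] [0.5403 0.0083 0.1143]
0.032 10.13 [-0.85 -4.15 -6.49] [0.5403 0.0083 0.1203]
3264 [ 0.5413 -0.0069  0.1486] [0.1345 0.1513 0.1537 0.1547]
```

```bash
cat >> h.py <<'E'
def ringstate():
    d=grab_frame("wrist")[1]
    for x in trace("wrist","ring")[:1]:
        Q=world("wrist",d,x["region"]); q=Q[Q[:,2]>.1]; top=np.percentile(q[:,2],95)
        q=q[q[:,2]>top-.006]; m=(q.min(0)+q.max(0))/2
        a=np.arctan2(*(m[:2]-PV)[::-1])
        return "swing %.3f plunger %.4f"%(-(a-A0),top-.1337)
E
python3 - <<'E'
from h import *
print(ringstate())
for s in -np.arange(.03,.181,.03):
    p,o=pose(s,.132); move_l(p,o,feed=.04)
    f=read_wrist_force(); print(round(s,3),round(read_t(),2),np.round(f,2))
    if np.linalg.norm(f)>24: break
print(ringstate(),read_t())
E
```

```text
swing -0.005 plunger 0.0200
-0.03 10.61 [ 0.9  -4.18 -6.83]
-0.06 10.88 [ 0.92 -3.88 -7.25]
-0.09 11.16 [ 1.67 -4.42 -6.85]
-0.12 11.43 [ 1.9  -4.93 -5.99]
-0.15 11.71 [ 1.9  -5.08 -6.63]
-0.18 11.98 [ 1.47 -5.21 -7.73]
swing -0.180 plunger 0.0201 12.0833
```

```bash
python3 - <<'E'
from h import *
p,o=pose(-.215,.132); move_l(p,o,feed=.04); print(ringstate())
p,o=pose(-.215,.106); move_l(p,o,feed=.05); print(np.round(read_wrist_force(),2),ringstate())
for s in -np.arange(.225,.365,.01):
    p,o=pose(s,.106); move_l(p,o,feed=.03)
    f=read_wrist_force(); r=ringstate() if s<-.27 else ""; print(round(s,3),round(read_t(),2),np.round(f,2),r)
    if np.hypot(f[0],f[1])>9: break
print(ringstate(),read_t())
E
```

```text
swing -0.213 plunger 0.0201
[-0.11 -0.16  0.71] None
-0.225 13.49 [-0.34 -1.04  0.03] 
-0.235 13.74 [ 0.4  -0.47  0.28] 
-0.245 13.99 [ 0.06  0.52 -0.42] 
-0.255 14.24 [-0.59  0.46 -0.05] 
-0.265 14.49 [-0.05  0.24  0.48] 
-0.275 14.84 [ 0.34  0.16 -0.48] swing -0.219 plunger 0.0114
-0.285 15.19 [-0.32 -0.26 -0.66] swing -0.220 plunger 0.0115
-0.295 15.54 [ 0.86 -0.22  0.26] swing -0.220 plunger 0.0115
-0.305 15.89 [-1.47 -0.29  0.55] swing -0.222 plunger 0.0114
-0.315 16.24 [-4.15 -0.99  2.17] swing -0.225 plunger 0.0114
-0.325 16.59 [0.06 0.07 0.66] swing -0.255 plunger 0.0002
-0.335 16.94 [-0.61 -0.69 -0.14] swing -0.253 plunger 0.0001
-0.345 17.29 [ 0.14 -0.2   0.07] swing -0.262 plunger 0.0000Traceback (most recent call last):
  File "<stdin>", line 6, in <module>
  File "h.py", line 24, in ringstate
    Q=world("wrist",d,x["region"]); q=Q[Q[:,2]>.1]; top=np.percentile(q[:,2],95)
                                                        ~~~~~~~~~~~~~^^^^^^^^^^^
    return _quantile_unchecked(
        a, q, axis, out, overwrite_input, method, keepdims, weights)
    return _ureduce(a,
                    func=_quantile_ureduce_func,
    ...<5 lines>...
                    overwrite_input=overwrite_input,
                    method=method)
    r = func(a, **kwargs)
    result = _quantile(arr,
                       quantiles=q,
    ...<2 lines>...
                       out=out,
                       weights=wgt)
    slices_having_nans = np.isnan(arr[-1, ...])
                                  ~~~^^^^^^^^^
IndexError: index -1 is out of bounds for axis 0 with size 0
```

The pin has dropped home at about -0.26 rad. Next I centre the finger, back it out along its axis, and check.

```bash
python3 - <<'E'
from h import *
p,o=pose(-.262,.100); move_l(p,o,feed=.05); print(np.round(read_wrist_force(),2))
p,_=pose(-.262,.100,-.08); move_l(p,feed=.07); print(np.round(read_wrist_force(),2))
move_l([p[0],p[1],.30],feed=.2); sleep(.3); print(np.round(read_wrist_force(),2),read_t())
im,d=grab_frame("wrist"); cv2.imwrite("pics/w5.png",im[:,:,::-1])
for n in("wrist","side"):
    if n=="side": im,d=grab_frame(n)
    P=world(n,d,d>0); hs=cv2.cvtColor(im,cv2.COLOR_RGB2HSV)[d>0].astype(int)
    m=(abs(hs[:,0]-25)<8)&(hs[:,1]>120)&(P[:,2]>.12)&(P[:,2]<.16)&(np.hypot(*(P[:,:2]-[.587,0]).T)<.05); q=P[m]
    if len(q): c=(q.min(0)+q.max(0))/2; print(n,len(q),c.round(4),q[:,2].max().round(4),"swing",A0-np.arctan2(*(c[:2]-PV)[::-1]))
E
```

```text
[ 0.36 -0.49  0.31]
[-0.3 -0.1  0.5]
[-1.11  0.24  0.4 ] 21.1417
wrist 8 [0.6209 0.0066 0.1236] 0.1268 swing -0.4512162774542303
side 61 [ 0.5877 -0.004   0.1273] 0.1345 swing -0.26189108617632484
```

View pics/w5.png

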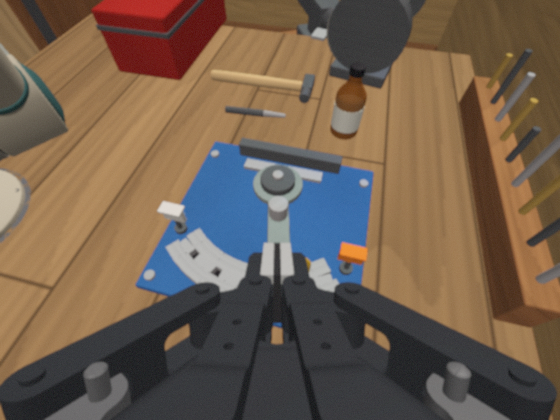

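The wrist picture shows the arm swung towards the orange flag (352,252), with the tools undisturbed and the fingers clear. The side camera puts the swing at -0.262 rad and the ring top at 134 mm, so the pin is home.

```bash
python3 -c "
from rig import *
print(close_job(), read_t())"
```

```text
the job is handed in; nothing more can be done
the job is handed in; nothing more can be done
```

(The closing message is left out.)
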